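Clamp the stone blank on the polishing bed

ROBOT

A 7-joint arm with a two-finger parallel gripper is mounted at the origin on the work surface. World frame = base frame: x ahead of the robot, y to its left, z up, the work surface at z = 0. Lengths are in m, angles in rad, forces in N, time in s.
With the tool pointing down it reaches from about 0.4 to 0.875 m from the base axis. Payload 19.3 kg.
Tool frame: the origin (TCP) lies midway between the tips of the shut fingers; the grasp point (between the pads) lies 19 mm behind it; x points along the fingers, y is the direction in which the jaws open and shut, and the axes are right-handed (so a half turn about x gives the same grasp; the last joint's range is limited). The gripper opens to 85 mm and grips with 20 to 120 N. Pads are 22 mm wide; open, the fingers measure 114 mm over their backs; the gripper's body (76 mm by 85 mm) begins 54 mm behind the grasp point. The pads swing forward as they close: fully open they stand 13 mm farther back than shut.
Start: joints at [-1.364, 0.521, -0.036, 1.599, 0.021, 1.021, -0.113], TCP at [0.171, 0.601, 0.231] pointing down, gripper open.
Joint ranges: [-2.91, 2.91], [-0.3, 2.13], [-1.5, 1.42], [0.17, 2.43], [-1.26, 4.41], [0.16, 1.93], [-2.52, 2.52]. Speed limits (rad/s): [1.89, 1.89, 2.39, 2.39, 3.01, 3.01, 3.01].

INTERFACE

Orientations are given as [roll, pitch, yaw] about the fixed x, y, z axes, in that order (R = Rz(yaw) Ry(pitch) Rx(roll)).
In Python, from workcell import telemetry, vision, workorder gives the robot as it stands. The module is installed in compiled form; this text tells all that it offers.
- The arm moves only by the tool play_rows, never from a script. Its argument "deltas" is a list of rows, each a list of 7 numbers: the shift along the world's x, y, z in mm, then the turn, a rotation vector about the world's x, y, z in degrees, then the finger opening in mm, from 0 to 85.4. In form: [[x, y, z, wx, wy, wz, jaw], ...]. A call has 1 to 8 rows; each row shifts and turns the commanded pose from where the row before left it; what a row does not reach is not made up. A row lasts 1/8 s, in which the tool goes at most 62.5 mm and 10.7 degrees, less where a joint would pass 70% of its speed; a pose out of reach is approached as far as the arm can. A call with a gripper value outside its range is refused whole. The fingers move at their own pace and stop on an object; "grip_force" is the grip in N (left out, the last holds). Time passes only in rows, so rows that do not move let the fingers close. It gives the time, the measured TCP pose, the force and the opening at its end, in the units of the state.
- telemetry.observe(): the state, without advancing time (a new reading comes with each control period).
- vision.grab_frame(name): name is "side" or "top"; returns the picture (480x640x3 uint8, red, green, blue); there is no depth.
- vision.camera_info(name): a dict with "mtx" (3x3 intrinsics, pixels), "k1" (the pictures are not rectified: a ray, as slopes to the right and down, at radius r is drawn at 1 + k1 r^2 times it, then the intrinsics apply), "rvec" (rotation vector, rad) and "tvec" (3), from world to camera coordinates, as OpenCV has them. Camera axes: x right, y down, z forward; pixel columns grow to the right and rows downward; lengths in m; the calibration is good to about 2 mm. A picture is of the moment at which its call begins. camera_info takes no time and is no camera call.
- workorder.job_done(): hands the job in, once; it reports no verdict.
The state is a dict: "clock": time; "qpos": joint angles; "qd": joint speeds; "joint_efforts": joint torques, N m; "position": TCP position; "tool_rot": TCP orientation; "force": force on the tool from outside, world axes, zero at the start; "moment": the same for the moment, N m; "grip_width": finger opening in m.
Only numpy, scipy, OpenCV 4.12 (cv2) and the standard library are available. Lean on these libraries where they do the work, as an engineer would, in place of code of your own. Each camera call takes 0.05 s, during which the arm holds its last target. There are 200 camera calls.

TASK

Clamp the grey stone blank for polishing: turn the knob on top of the sliding stop anticlockwise to free it where it stands, slide the stop along the bed so that it pushes the blank flat up against the end block with no play left, then turn the knob clockwise until the stop is locked tight, and let go. Leave the other things on the table where they are.

Things in the scene. Friction and masses are not known exactly. Their poses are not given: they have to be found in the camera images.
- clamp_knob: black bar-shaped knob on the sliding stop. Bar 64 mm long (its x axis), 14 wide (y), 24 high, on a 22 mm thick stem; origin: centre of the bar, 90 mm above the table, 29 mm above the stop's top; z up, on the turning axis. From above, anticlockwise frees, clockwise locks; it does not rise or sink and stays where left. Tight at the start; 1.2 rad anticlockwise frees it; its loose stop is over 2.6 rad away.
- jaw_face (a point): centre of the flat jaw face of the sliding stop, the face that meets the blank, 40 mm above the table. The stop is a grey painted block, 100 mm across the bed, 56 mm along it, its top 61 mm above the table; the face lies 28 mm in front of the knob's axis. Its y axis points along the bed towards the end block. Free, it slides with about 3 N.
- end_face (a point): centre of the face of the fixed end block that the blank must meet, 40 mm above the table; the block is 98 mm wide, 40 mm thick and 40 mm high. The frame is that of the bed: its y axis points along the bed, away from the stop (the stop slides in +y), z up. The bed is a steel plate 100 mm wide, 460 mm long, 20 mm high.
- blank_center (a point): centre of the loose grey stone blank lying on the bed between the stop and the end block: 60 mm across (x), 120 mm along the bed (y), 40 mm high, about 0.8 kg; pushing it along takes 3 to 8 N.
- rail_near: bright steel strip in the bed under the stop's starting place (origin: middle of its top); the knob's screw foot presses on it. Loose, the knob turns with about 0.15 N m; once the foot meets a strip the torque climbs some 0.35 N m per rad: 0.25 still felt when the turning pauses is well locked. Where the blank is clamped the strip is worn by an unknown amount, so locking takes clearly more turning than freeing did: feel for it.
- disc_a: polishing disc, 100 mm across and 10 mm thick, lying just beyond the bed
- disc_b: polishing disc, 90 mm across and 10 mm thick, lying on the table
- offcut_a: stone offcut, 55 x 100 x 30 mm, lying beside the bed on the robot's side
- offcut_b: marble offcut, 120 x 70 x 28 mm, on the table
- brush: hand brush, 180 mm long, on the table
- rub_block: wooden rubbing block, 90 x 45 x 30 mm, lying beside the bed on the robot's side
- spray: white plastic bottle, 170 mm high, standing on the table
- blank: the same stone blank; origin at the centre of its underside
Mind the look-alikes: they are no part of the job. Leave any purple or red look-alike of the blank alone.

How it is judged:
By the outcome, as a careful person would: the job done as asked, in the order asked, and still so for the second after the job is handed in, with the robot touching nothing.
It also fails if it takes over 58 s, if anything falls off the work surface, if the arm or the gripper's body presses on something with over 40 N, if the wrist force passes 120 N, or if a joint passes its speed limit or range.

## Working session

There is one attempt and no reset: what is moved stays moved. The work goes in short steps, Python scripts to look and compute and a tool call to move; the robot and the scene stay as the last step left them, time stands still between calls to the robot, and variables do not carry over. Pictures are saved under pics/ and viewed, about 8 in all and at most 12, crops included, and the job is handed in when it is done.

Besides the shell and the picture viewer there is one more tool, called after "Call:" by a JSON object that holds its "name" and its "arguments". play_rows: Moves the arm, as the interface text tells. Its arguments: {"type":"object","properties":{"deltas":{"type":"array","items":{"type":"array","items":{"type":"number"}}},"grip_force":{"type":"number"}},"required":["deltas"]}

```bash
mkdir -p pics; cat > h.py <<'E'
import numpy as np, cv2
from workcell import telemetry, vision, workorder
def cam(n):
    c=vision.camera_info(n); return np.array(c["mtx"],float),float(c["k1"]),cv2.Rodrigues(np.array(c["rvec"],float))[0],np.array(c["tvec"],float).ravel()
def ray(n,u,v):
    K,k1,R,t=cam(n); d=cv2.undistortPoints(np.array([[[u,v]]],float),K,np.array([k1,0,0,0,0.]))[0,0]
    return -R.T@t, R.T@np.array([d[0],d[1],1])
def onz(n,u,v,z):
    o,d=ray(n,u,v); return o+d*(z-o[2])/d[2]
def proj(n,p):
    K,k1,R,t=cam(n); return cv2.projectPoints(np.array([p],float),cv2.Rodrigues(R)[0],t,K,np.array([k1,0,0,0,0.]))[0][0,0]
def snap(n,f):
    im=cv2.cvtColor(vision.grab_frame(n),cv2.COLOR_RGB2BGR); cv2.imwrite("pics/"+f,im); return im
E
python3 - <<'E'
from h import *
for n in("top","side"):
    snap(n,n+"1.png"); print(n,ray(n,320,240),cam(n)[0][0,0],cam(n)[1])
s=telemetry.observe(); print(s)
E
```

```text
top (array([ 4.47074749e-01, -3.72745328e-04,  1.15499514e+00]), array([ 0.09092972,  0.01071536, -0.99581487])) 518.5226072380891 0.022401194949793597
side (array([ 0.25206502, -0.86170453,  0.69058821]), array([ 0.24002309,  0.80956896, -0.5360575 ])) 551.5628381862891 0.03040385205431435
{'clock': 0.1, 'qpos': array([-1.36420815,  0.52193268, -0.03631574,  1.59991266,  0.0212137 ,
        1.02110435, -0.11283983]), 'qd': array([ 0.00127717, -0.00211253,  0.00119979, -0.00193698,  0.00077075,
       -0.00047156,  0.00026044]), 'joint_efforts': array([ 1.87941499e-03, -9.28484988e+01,  1.98362812e+00, -3.70523679e+01,
        1.82056054e-02,  5.51475881e-03, -2.53871463e-05]), 'position': array([0.17075638, 0.60092811, 0.2308107 ]), 'tool_rot': array([-1.48367719,  1.56982459, -1.76051984]), 'force': array([-0.92871728,  0.21788803,  0.32087853]), 'moment': array([0.01245663, 0.03397778, 0.01400388]), 'grip_width': 0.08591225358463073}
```

View pics/top1.png

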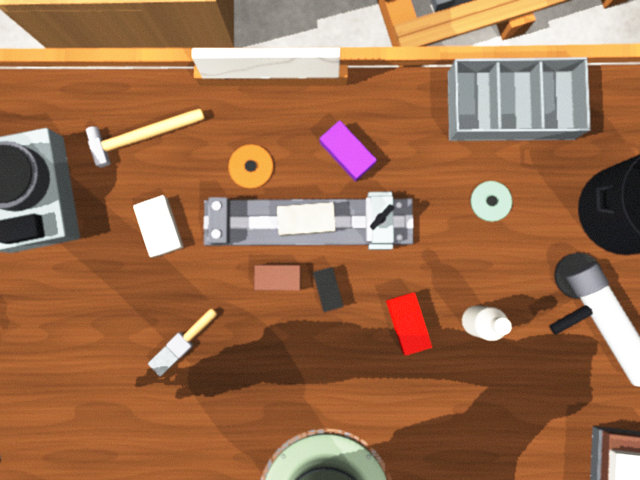

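View pics/side1.png

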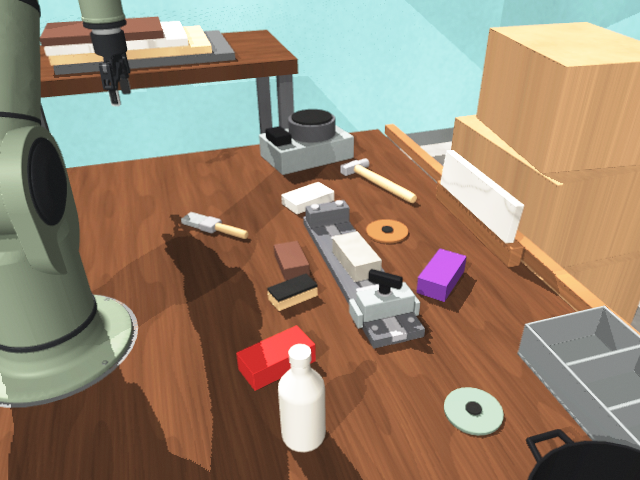

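Top view: the bed runs from the end block at (216,222) to the stop at (380,220). The black knob bar is at (381,217) and the grey blank at (306,218). Look-alikes for the blank are purple (348,150), red (409,324), marble (158,226) and brown (277,277). For the knob, the only other dark thing is the block at (328,290). I choose the blank on the bed and the knob on the stop, and will check both in a crop.

```bash
python3 - <<'E'
from h import *
im=cv2.imread("pics/top1.png"); 
c=im[185:260,190:425]; cv2.imwrite("pics/crop1.png",cv2.resize(c,None,fx=3.4,fy=3.4,interpolation=cv2.INTER_CUBIC))
g=im.max(2)
m=np.zeros_like(g); m[195:245,362:402]=(g[195:245,362:402]<55)*255
n,l,s,ce=cv2.connectedComponentsWithStats(m)
for i in range(1,n):
    if s[i,4]>20:
        pts=np.argwhere(l==i)[:,::-1].astype(np.float32); r=cv2.minAreaRect(pts); print("knob",s[i],ce[i],r)
        w=np.array([onz("top",*p,0.102)[:2] for p in cv2.boxPoints(r)]); print(w, onz("top",*ce[i],0.102))
        q=np.array([onz("top",*p,0.102)[:2] for p in pts]); _,_,V=np.linalg.svd(q-q.mean(0),full_matrices=False); print("dir",V[0],np.degrees(np.arctan2(V[0][1],V[0][0])))
for (u,v,z,t) in [(205,199,.02,"bed TL"),(204,246,.02,"bed BL"),(413,199,.02,"bed TR"),(413,244,.02,"bed BR"),(228,199,.04,"end")]: print(t,onz("top",u,v,z))
E
```

```text
knob [371 206  23  23 137] [381.67153285 216.40875912] ((381.75006103515625, 216.24998474121094), (7.071067810058594, 28.991378784179688), 45.0)
[[ 0.57579518 -0.08911997]
 [ 0.61791372 -0.13138997]
 [ 0.60754867 -0.14145571]
 [ 0.56549943 -0.09920276]] [ 0.5913341  -0.11510617  0.102     ]
dir [-0.72323762  0.69059927] 136.322435366687
bed TL [0.64260212 0.26680193 0.02      ]
bed BL [0.53803237 0.26715734 0.02      ]
bed TR [ 0.64104223 -0.1933957   0.02      ]
bed BR [ 0.54145149 -0.19175379  0.02      ]
end [0.6390201  0.21192363 0.04      ]
```

View pics/crop1.png

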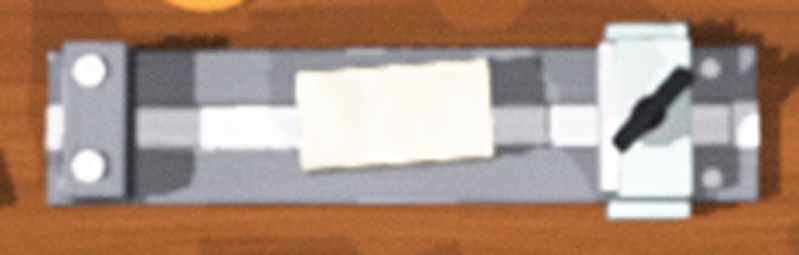

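```bash
python3 - <<'E'
from h import *
from scipy.spatial.transform import Rotation as R
s=telemetry.observe(); print(R.from_euler('xyz',s['tool_rot']).as_matrix().round(3))
p=lambda x,y:(190+x/3.4,185+y/3.4)
for t,x,y,z in [("end top",128,45,.06),("end bot",127,200,.06),("blank TL",297,72,.06),("TR",489,60,.06),("BR",494,155,.06),("BL",303,170,.06),("stop L",612,25,.061),("stop R",690,25,.061),("stopB",610,217,.061),("knobc",653,109,.102),("bolt1",710,66,.03),("bolt2",711,178,.03),("endbolt",88,70,.06),("endbolt2",87,165,.06)]:
    print(t,onz("top",*p(x,y),z).round(4))
print("side",[onz("side",*q,z).round(4) for q,z in [((385.5,277),.102),((371,272),.102),((401,282),.102)]])
E
```

```text
[[-0.     0.273  0.962]
 [-0.001  0.962 -0.273]
 [-1.    -0.001  0.   ]]
end top [0.6372 0.2089 0.06  ]
end bot [0.5394 0.2082 0.06  ]
blank TL [0.6198 0.1024 0.06  ]
TR [ 0.627  -0.0182  0.06  ]
BR [ 0.5671 -0.0211  0.06  ]
BL [0.5579 0.0983 0.06  ]
stop L [ 0.6487 -0.0953  0.061 ]
stop R [ 0.6485 -0.1441  0.061 ]
stopB [ 0.528  -0.0929  0.061 ]
knobc [ 0.59   -0.1159  0.102 ]
bolt1 [ 0.6275 -0.1606  0.03  ]
bolt2 [ 0.5552 -0.1603  0.03  ]
endbolt [0.6214 0.2339 0.06  ]
endbolt2 [0.5614 0.2335 0.06  ]
side [array([ 0.5912, -0.1283,  0.102 ]), array([ 0.5721, -0.1059,  0.102 ]), array([ 0.6115, -0.1507,  0.102 ])]
```

Call:
{"name": "play_rows", "arguments": {"deltas": [[40, -45, 0, 0, 0, 0, 85], [40, -45, 0, 0, 0, 0, 85], [40, -45, 0, 0, 0, 0, 85], [40, -45, 0, 0, 0, 0, 85], [35, -50, 0, 0, 0, 0, 85], [35, -50, 0, 0, 0, 0, 85], [35, -50, 0, 0, 0, 0, 85], [35, -50, 0, 0, 0, 0, 85]], "grip_force": 40}}

```text
clock: 1.1
position: [0.4716, 0.2194, 0.2313]
tool_rot: [1.886, 1.571, 1.61]
force: [0.9, 1.5, 0.7]
grip_width: 0.0846
```

Call:
{"name": "play_rows", "arguments": {"deltas": [[20, -42, 0, 0, 0, -3.5, 85], [20, -42, 0, 0, 0, -3.5, 85], [20, -42, 0, 0, 0, -3.5, 85], [20, -42, 0, 0, 0, -3.5, 85], [13, -42, -10, 0, 0, -3.5, 85], [13, -42, -15, 0, 0, -3.5, 85], [13, -42, -15, 0, 0, -3.5, 85], [0, -40, -15, 0, 0, -3.5, 85]]}}

```text
clock: 2.1
position: [0.5902, -0.1142, 0.1754]
tool_rot: [-1.845, 1.57, -2.612]
force: [0.2, 0.0, -0.2]
grip_width: 0.0854
```

```bash
cat >> h.py <<'E'
from scipy.spatial.transform import Rotation as R
def st():
    s=telemetry.observe(); m=R.from_euler('xyz',s['tool_rot']).as_matrix()
    print("t",s['clock'],"q",s['qpos'].round(3),"p",s['position'].round(4),"yang",np.degrees(np.arctan2(m[1,1],m[0,1])).round(2),"xax",m[:,0].round(3),"F",s['force'].round(1),"M",s['moment'].round(3),"w",s['grip_width']); return s
E
python3 - <<'E'
from h import *
st()
a=snap("top","top2.png")[150:290,300:460]; b=snap("side","side2.png")[180:360,290:470]
a=cv2.resize(a,(480,420),interpolation=cv2.INTER_CUBIC);b=cv2.resize(b,(420,420),interpolation=cv2.INTER_CUBIC)
cv2.imwrite("pics/c2.png",cv2.resize(np.hstack([a,b]),(788,368)))
E
```

```text
t 2.1 q [-0.084  0.562  0.256  1.73  -0.177  0.873  1.052] p [ 0.5902 -0.1142  0.1754] yang 46.03 xax [-0. -0. -1.] F [ 0.2  0.  -0.2] M [0.044 0.004 0.004] w 0.0854095047635255
```

View pics/c2.png

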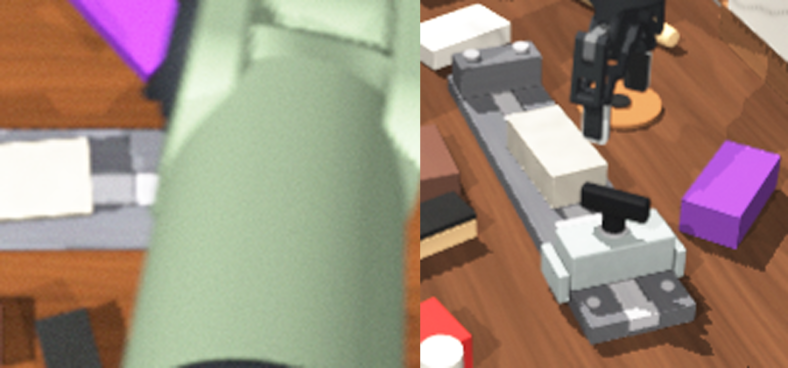

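```bash
python3 - <<'E'
from h import *
im=cv2.imread("pics/side2.png"); g=im.max(2)
m=np.zeros_like(g); m[262:300,360:408]=(g[262:300,360:408]<50)*255
n,l,s,ce=cv2.connectedComponentsWithStats(m); i=1+s[1:,4].argmax(); print(s[i],ce[i])
pts=np.argwhere(l==i)[:,::-1]
print("pred bar ctr",proj("side",[.591,-.115,.09]), "ends",[proj("side",[.591+k*.032*-.723,-.115+k*.032*.69,.09]) for k in(-1,1)])
for x in sorted(set(pts[:,0]))[::3]: print(x,pts[pts[:,0]==x,1].min(),pts[pts[:,0]==x,1].max(),end=' | ')
E
```

```text
[369 270  33  24 431] [384.90719258 281.0974478 ]
pred bar ctr [382.23246209 278.21794018] ends [array([398.81382768, 282.76267882]), array([366.05177001, 273.78369471])]
369 272 280 | 372 270 281 | 375 270 282 | 378 272 282 | 381 272 292 | 384 273 293 | 387 274 292 | 390 274 286 | 393 275 286 | 396 276 287 | 399 277 288 |
```

Call:
{"name": "play_rows", "arguments": {"deltas": [[1, -1, -30, 0, 0, 0, 85], [0, -1, -30, 0, 0, 0, 85], [0, 0, -30, 0, 0, 0, 60], [0, 0, -10, 0, 0, 0, 40], [0, 0, 0, 0, 0, 0, 0], [0, 0, 0, 0, 0, 0, 0], [0, 0, 0, 0, 0, 0, 0], [0, 0, 0, 0, 0, 0, 0]], "grip_force": 60}}

```text
clock: 3.2
position: [0.592, -0.1145, 0.0782]
tool_rot: [0.778, 1.568, 0.013]
force: [-0.7, 1.4, 7.2]
grip_width: 0.0131
```

```bash
python3 -c "
from h import *
st()"
```

```text
t 3.2 q [-0.051  0.695  0.212  1.785 -0.216  0.681  1.087] p [ 0.592  -0.1145  0.0782] yang 46.18 xax [ 0.003  0.    -1.   ] F [-0.7  1.4  7.2] M [ 0.364 -0.156  0.261] w 0.01308433382594782
```

Call:
{"name": "play_rows", "arguments": {"deltas": [[0, 0, 0, 0, 0, 5, 0], [0, 0, 0, 0, 0, 6, 0], [0, 0, 0, 0, 0, 6, 0], [0, 0, 0, 0, 0, 6, 0], [0, 0, 0, 0, 0, 6, 0], [0, 0, 0, 0, 0, 6, 0]]}}

```text
clock: 3.95
position: [0.5912, -0.1158, 0.0779]
tool_rot: [-0.536, 1.569, -0.688]
force: [-4.5, -3.1, 5.4]
grip_width: 0.0129
```

```bash
python3 -c "
from h import *
st()"
```

```text
t 3.95 q [ 0.062  0.682  0.047  1.78  -0.046  0.679  1.553] p [ 0.5912 -0.1158  0.0779] yang 81.29 xax [ 0.001 -0.001 -1.   ] F [-4.5 -3.1  5.4] M [-0.613  0.55  -0.213] w 0.012910794226285372
```

Call:
{"name": "play_rows", "arguments": {"deltas": [[0, 0, 0, 0, 0, 7, 0], [0, 0, 0, 0, 0, 7, 0], [0, 0, 0, 0, 0, 7, 0], [0, 0, 0, 0, 0, 7, 0], [0, 0, 0, 0, 0, 7, 0], [0, 0, 0, 0, 0, 7, 0], [0, 0, 0, 0, 0, 4, 0], [0, 0, 0, 0, 0, 0, 0]]}}

```text
clock: 4.95
position: [0.5917, -0.1156, 0.0779]
tool_rot: [-1.053, 1.568, -0.406]
force: [-1.1, -2.3, 8.6]
grip_width: 0.0129
```

```bash
python3 -c "
from h import *
st()"
```

```text
t 4.95 q [ 0.209  0.683 -0.167  1.771  0.166  0.699  2.17 ] p [ 0.5917 -0.1156  0.0779] yang 127.09 xax [ 0.003 -0.001 -1.   ] F [-1.1 -2.3  8.6] M [-0.323 -0.067  0.113] w 0.012876995240774321
```

Call:
{"name": "play_rows", "arguments": {"deltas": [[0, 10, 0, 0, 0, 0, 0], [0, 18, 0, 0, 0, 0, 0], [0, 18, 0, 0, 0, 0, 0], [0, 14, 0, 0, 0, 0, 0], [0, 10, 0, 0, 0, 0, 0], [0, 10, 0, 0, 0, 0, 0], [0, 12, 0, 0, 0, 0, 0], [0, 12, 0, 0, 0, 0, 0]]}}

```text
clock: 5.95
position: [0.5914, -0.0122, 0.0778]
tool_rot: [-1.556, 1.568, -0.911]
force: [-3.3, -8.0, 12.3]
grip_width: 0.0128
```

```bash
python3 -c "
from h import *
st()"
```

```text
t 5.95 q [ 0.029  0.669 -0.158  1.801  0.159  0.682  1.997] p [ 0.5914 -0.0122  0.0778] yang 126.96 xax [ 0.002 -0.002 -1.   ] F [-3.3 -8.  12.3] M [-1.589  0.406  0.087] w 0.012811969373236505
```

Call:
{"name": "play_rows", "arguments": {"deltas": [[0, 10, 0, 0, 0, 0, 0], [0, 10, 0, 0, 0, 0, 0], [0, 10, 0, 0, 0, 0, 0], [0, 10, 0, 0, 0, 0, 0], [0, 10, 0, 0, 0, 0, 0], [0, 8, 0, 0, 0, 0, 0], [0, 4, 0, 0, 0, 0, 0], [0, 2, 0, 0, 0, 0, 0]]}}

```text
clock: 6.95
position: [0.5912, 0.052, 0.0778]
tool_rot: [-1.622, 1.569, -0.976]
force: [-5.9, -7.9, 13.2]
grip_width: 0.0131
```

```bash
python3 - <<'E'
from h import *
st()
a=snap("top","top3.png")[180:260,180:340]; b=snap("side","side3.png")[180:330,280:430]
cv2.imwrite("pics/c3.png",np.hstack([cv2.resize(a,(420,210),interpolation=cv2.INTER_CUBIC),cv2.resize(b,(360,360),interpolation=cv2.INTER_CUBIC)[75:285]]))
E
```

```text
t 6.95 q [-0.082  0.672 -0.153  1.796  0.154  0.685  1.894] p [0.5912 0.052  0.0778] yang 126.99 xax [ 0.001 -0.002 -1.   ] F [-5.9 -7.9 13.2] M [-1.511  0.895  0.015] w 0.013113127618516407
```

View pics/c3.png

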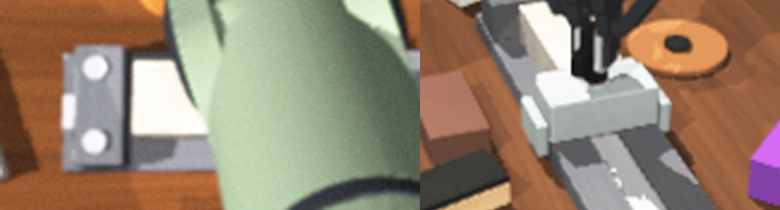

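The blank is square, with a gap of roughly 7 mm between its edge (crop x≈131) and the end block's face (x≈123). I'll creep until contact shows in the force.

Call:
{"name": "play_rows", "arguments": {"deltas": [[0, 2, 0, 0, 0, 0, 0], [0, 2, 0, 0, 0, 0, 0], [0, 1.5, 0, 0, 0, 0, 0], [0, 1, 0, 0, 0, 0, 0], [0, 1, 0, 0, 0, 0, 0], [0, 1, 0, 0, 0, 0, 0]]}}

```text
clock: 7.8
position: [0.5912, 0.0601, 0.0778]
tool_rot: [-1.707, 1.569, -1.062]
force: [-4.9, -9.0, 14.1]
grip_width: 0.0127
```

Call:
{"name": "play_rows", "arguments": {"deltas": [[0, 1, 0, 0, 0, 0, 0], [0, 1, 0, 0, 0, 0, 0]]}}

```text
clock: 8.05
position: [0.5912, 0.0603, 0.0778]
tool_rot: [-2.011, 1.567, -1.367]
force: [-5.3, -19.8, 16.8]
grip_width: 0.0129
```

Call:
{"name": "play_rows", "arguments": {"deltas": [[0, 1, 0, 0, 0, 0, 0], [0, 1, 0, 0, 0, 0, 0]]}}

```text
clock: 8.3
position: [0.5912, 0.0604, 0.0778]
tool_rot: [-2.138, 1.565, -1.495]
force: [-5.4, -29.2, 18.9]
grip_width: 0.0128
```

Call:
{"name": "play_rows", "arguments": {"deltas": [[0, 0, 0, 0, 0, -7, 0], [0, 0, 0, 0, 0, -9, 0], [0, 0, 0, 0, 0, -9, 0], [0, 0, 0, 0, 0, -9, 0], [0, 0, 0, 0, 0, -9, 0], [0, 0, 0, 0, 0, -9, 0], [0, 0, 0, 0, 0, -9, 0], [0, 0, 0, 0, 0, 0, 0]]}}

```text
clock: 9.3
position: [0.5909, 0.0636, 0.0778]
tool_rot: [-0.927, 1.568, -1.349]
force: [-6.7, -11.9, 16.1]
grip_width: 0.0129
```

```bash
python3 -c "
from h import *
st()"
```

```text
t 9.3 q [-0.301  0.678  0.134  1.804 -0.132  0.668  1.056] p [0.5909 0.0636 0.0778] yang 65.81 xax [ 0.001 -0.002 -1.   ] F [ -6.7 -11.9  16.1] M [-2.55   1.328 -0.128] w 0.012861947859611691
```

Call:
{"name": "play_rows", "arguments": {"deltas": [[0, 0, 0, 0, 0, -6, 0], [0, 0, 0, 0, 0, -6, 0], [0, 0, 0, 0, 0, -6, 0], [0, 0, 0, 0, 0, 0, 0]]}}

```text
clock: 9.8
position: [0.5914, 0.0644, 0.0779]
tool_rot: [0.081, 1.569, -0.654]
force: [-4.1, -7.4, 13.9]
grip_width: 0.0125
```

```bash
python3 -c "
from h import *
st()"
```

```text
t 9.8 q [-0.358  0.687  0.218  1.807 -0.22   0.67   0.82 ] p [0.5914 0.0644 0.0779] yang 47.89 xax [ 0.002 -0.001 -1.   ] F [-4.1 -7.4 13.9] M [-1.872  0.763 -0.113] w 0.012494894140015474
```

Call:
{"name": "play_rows", "arguments": {"deltas": [[0, 1, 0, 0, 0, -6, 0], [0, 1, 0, 0, 0, -6, 0], [0, 0, 0, 0, 0, -6, 0], [0, 0, 0, 0, 0, 0, 0]]}}

```text
clock: 10.3
position: [0.5921, 0.0651, 0.0781]
tool_rot: [0.396, 1.567, -0.654]
force: [0.4, -15.2, 12.9]
grip_width: 0.0128
```

```bash
python3 -c "
from h import *
print(st()['joint_efforts'][6])"
```

```text
t 10.3 q [-0.418  0.699  0.304  1.809 -0.307  0.677  0.58 ] p [0.5921 0.0651 0.0781] yang 29.84 xax [ 0.003 -0.003 -1.   ] F [  0.4 -15.2  12.9] M [-3.266 -0.124 -0.084] w 0.012843211516617173
-1.0910437256097794
```

Call:
{"name": "play_rows", "arguments": {"deltas": [[0, 1, 0, 0, 0, -6, 0], [0, 0, 0, 0, 0, -6, 0], [0, 0, 0, 0, 0, -6, 0], [0, 0, 0, 0, 0, 0, 0]]}}

```text
clock: 10.8
position: [0.593, 0.0655, 0.0783]
tool_rot: [0.809, 1.565, -0.556]
force: [5.2, -17.1, 9.7]
grip_width: 0.013
```

```bash
python3 -c "
from h import *
print(st()['joint_efforts'][6])"
```

```text
t 10.8 q [-0.475  0.715  0.389  1.811 -0.395  0.688  0.342] p [0.593  0.0655 0.0783] yang 11.82 xax [ 0.005 -0.003 -1.   ] F [  5.2 -17.1   9.7] M [-3.927 -1.23  -0.063] w 0.012987163043369738
-1.1333496496081352
```

Call:
{"name": "play_rows", "arguments": {"deltas": [[1, 0, 0, 0, 0, -6, 0], [0, 0, 0, 0, 0, -6, 0], [0, 0, 0, 0, 0, -6, 0], [0, 0, 0, 0, 0, 0, 0]]}}

```text
clock: 11.3
position: [0.594, 0.0655, 0.0784]
tool_rot: [1.138, 1.565, -0.541]
force: [5.0, -18.0, 11.3]
grip_width: 0.0127
```

```bash
python3 -c "
from h import *
print(st()['joint_efforts'][6])"
```

```text
t 11.3 q [-0.528  0.735  0.472  1.811 -0.483  0.707  0.104] p [0.594  0.0655 0.0784] yang -6.16 xax [ 0.005 -0.003 -1.   ] F [  5.  -18.   11.3] M [-3.958 -0.958  0.242] w 0.012726635757918025
-1.4360516890883446
```

Call:
{"name": "play_rows", "arguments": {"deltas": [[1, 0, 0, 0, 0, -6, 0], [0, 0, 0, 0, 0, -6, 0], [0, 0, 0, 0, 0, -6, 0], [0, 0, 0, 0, 0, 0, 0]]}}

```text
clock: 11.8
position: [0.595, 0.0653, 0.0785]
tool_rot: [1.43, 1.564, -0.562]
force: [4.7, -18.6, 14.2]
grip_width: 0.0125
```

```bash
python3 -c "
from h import *
print(st()['joint_efforts'][6])"
```

```text
t 11.8 q [-0.579  0.76   0.556  1.811 -0.569  0.73  -0.135] p [0.595  0.0653 0.0785] yang -24.18 xax [ 0.005 -0.003 -1.   ] F [  4.7 -18.6  14.2] M [-4.068 -0.603  0.101] w 0.012463783375166942
-1.2237987667322159
```

Call:
{"name": "play_rows", "arguments": {"deltas": [[1, 0, 0, 0, 0, -6, 0], [0, 0, 0, 0, 0, -6, 0], [0, 0, 0, 0, 0, -6, 0], [0, 0, 0, 0, 0, 0, 0], [0, 0, 0, 0, 0, 0, 0]]}}

```text
clock: 12.42
position: [0.5959, 0.0648, 0.0787]
tool_rot: [1.672, 1.564, -0.634]
force: [3.2, -21.0, 17.4]
grip_width: 0.0128
```

```bash
python3 -c "
from h import *
print(st()['joint_efforts'][6])"
```

```text
t 12.425 q [-0.626  0.787  0.637  1.811 -0.651  0.759 -0.377] p [0.5959 0.0648 0.0787] yang -42.08 xax [ 0.005 -0.004 -1.   ] F [  3.2 -21.   17.4] M [-4.683 -0.291  0.397] w 0.012820086842135701
-0.5392672307789326
```

Call:
{"name": "play_rows", "arguments": {"deltas": [[0, 0, 0, 0, 0, -6, 0], [0, 0, 0, 0, 0, -6, 0], [0, 0, 0, 0, 0, 0, 0], [0, 0, 0, 0, 0, 0, 0]]}}

```text
clock: 12.92
position: [0.5963, 0.0643, 0.0788]
tool_rot: [1.896, 1.563, -0.62]
force: [5.8, -23.7, 14.7]
grip_width: 0.0124
```

```bash
python3 -c "
from h import *
print(st()['joint_efforts'][6])
a=snap('top','top4.png')[180:260,180:340]; b=snap('side','side4.png')[180:330,280:430]
cv2.imwrite('pics/c4.png',np.hstack([cv2.resize(a,(420,210),interpolation=cv2.INTER_CUBIC),cv2.resize(b,(360,360),interpolation=cv2.INTER_CUBIC)[0:210]]))
"
```

```text
t 12.925 q [-0.657  0.807  0.691  1.813 -0.705  0.779 -0.54 ] p [0.5963 0.0643 0.0788] yang -54.12 xax [ 0.006 -0.005 -1.   ] F [  5.8 -23.7  14.7] M [-5.021 -0.88   0.221] w 0.012382954154948072
-0.28894633054733276
```

View pics/c4.png

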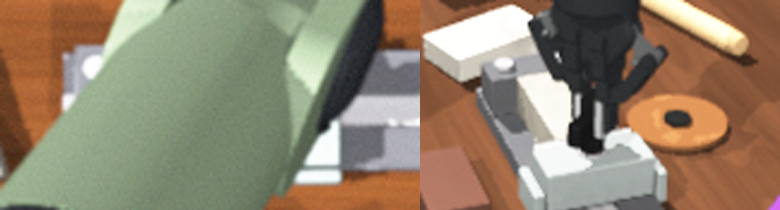

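```bash
cat >> h.py <<'E'
def avg(n=8):
    F=[];M=[];J=[];W=[]
    for _ in range(n):
        vision.grab_frame("side"); s=telemetry.observe(); F.append(s['force']);M.append(s['moment']);J.append(s['joint_efforts'][6]);W.append(s['grip_width'])
    F,M=np.array(F),np.array(M); p=s['position']; r=(p-np.array([.5912,.0604,0]))[:2]; f=F.mean(0); m=M.mean(0)
    print("F",f.round(2),"M",m.round(3),"sd",M.std(0).round(3),"Mz axis",round(m[2]+r[0]*f[1]-r[1]*f[0],3),"j7",np.round(J,2),"w",np.mean(W).round(4)); st()
E
python3 -c "
from h import *
avg()"
```

```text
F [  5.99 -23.36  15.11] M [-5.053 -0.834  0.224] sd [0.042 0.025 0.023] Mz axis 0.081 j7 [-0.25 -0.26 -0.26 -0.26 -0.26 -0.26 -0.26 -0.26] w 0.0128
t 13.425 q [-0.656  0.807  0.691  1.813 -0.705  0.779 -0.54 ] p [0.5963 0.0643 0.0788] yang -54.12 xax [ 0.006 -0.004 -1.   ] F [  5.6 -23.1  14.4] M [-5.104 -0.84   0.239] w 0.012659588095876178
```

Call:
{"name": "play_rows", "arguments": {"deltas": [[0, 0, 0, 0, 0, 0, 0], [0, 0, 0, 0, 0, -4, 0], [0, 0, 0, 0, 0, -4, 0], [0, 0, 0, 0, 0, -4, 0], [0, 0, 0, 0, 0, 0, 0], [0, 0, 0, 0, 0, 0, 0]], "grip_force": 100}}

```text
clock: 14.18
position: [0.5966, 0.0638, 0.0791]
tool_rot: [2.086, 1.562, -0.638]
force: [4.9, -27.6, 16.5]
grip_width: 0.012
```

```bash
python3 -c "
from h import *
avg(3)"
```

```text
F [  4.41 -27.51  16.57] M [-5.931 -0.573  0.442] sd [0.035 0.036 0.03 ] Mz axis 0.277 j7 [-0.65 -0.64 -0.65] w 0.012
t 14.325 q [-0.685  0.829  0.743  1.814 -0.757  0.801 -0.705] p [0.5967 0.0638 0.0791] yang -66.12 xax [ 0.007 -0.005 -1.   ] F [  3.9 -27.1  16.4] M [-5.959 -0.539  0.47 ] w 0.012244670010177566
```

Call:
{"name": "play_rows", "arguments": {"deltas": [[0, 0, 0, 0, 0, -4, 0], [0, 0, 0, 0, 0, -4, 0], [0, 0, 0, 0, 0, -4, 0], [0, 0, 0, 0, 0, 0, 0], [0, 0, 0, 0, 0, 0, 0]]}}

```text
clock: 14.95
position: [0.5969, 0.0632, 0.0792]
tool_rot: [2.254, 1.561, -0.681]
force: [8.1, -28.8, 15.4]
grip_width: 0.012
```

```bash
python3 -c "
from h import *
avg(3)"
```

```text
F [  9.11 -29.02  16.05] M [-6.082 -1.564  0.736] sd [0.107 0.633 0.035] Mz axis 0.546 j7 [-0.78 -0.73 -0.75] w 0.0122
t 15.1 q [-0.712  0.852  0.795  1.815 -0.807  0.826 -0.873] p [0.5969 0.0632 0.0792] yang -78.13 xax [ 0.008 -0.006 -1.   ] F [ 10.8 -28.2  15. ] M [-5.963 -2.108  0.736] w 0.012086710351546757
```

Call:
{"name": "play_rows", "arguments": {"deltas": [[0, 0, 0, 0, 0, -4, 0], [0, 0, 0, 0, 0, -4, 0], [0, 0, 0, 0, 0, 0, 0], [0, 0, 0, 0, 0, 0, 0]]}}

```text
clock: 15.6
position: [0.5969, 0.0627, 0.0793]
tool_rot: [2.362, 1.56, -0.712]
force: [10.1, -31.3, 16.5]
grip_width: 0.0121
```

```bash
python3 -c "
from h import *
avg(3)
a=snap('side','side5.png')[200:290,310:400]
cv2.imwrite('pics/c5.png',cv2.resize(a,(540,540),interpolation=cv2.INTER_CUBIC))"
```

```text
F [ 10.49 -31.12  14.92] M [-6.45  -1.891  0.839] sd [0.029 0.603 0.061] Mz axis 0.635 j7 [-0.74 -0.73 -0.69] w 0.0119
t 15.75 q [-0.729  0.868  0.828  1.816 -0.84   0.843 -0.986] p [0.597  0.0627 0.0793] yang -86.15 xax [ 0.008 -0.007 -1.   ] F [  7.8 -31.1  14.9] M [-6.484 -1.05   0.753] w 0.011880379044419105
```

View pics/c5.png

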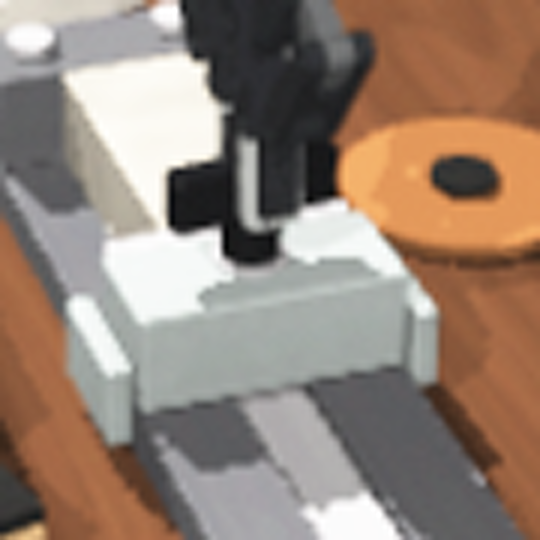

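Call:
{"name": "play_rows", "arguments": {"deltas": [[-1, -2, 1, 0, 0, 0, 0], [-1, -2, 1, 0, 0, 0, 0], [0, 0, 0, 0, 0, 0, 0], [0, 0, 0, 0, 0, 0, 0]]}}

```text
clock: 16.3
position: [0.5965, 0.0625, 0.0798]
tool_rot: [2.699, 1.56, -0.372]
force: [32.3, -16.1, -23.8]
grip_width: 0.0116
```

```bash
python3 -c "
from h import *
avg(3)"
```

```text
F [ 32.18 -15.69 -22.99] M [-2.943 -6.466  0.745] sd [0.045 0.065 0.052] Mz axis 0.592 j7 [-0.69 -0.72 -0.72] w 0.0121
t 16.45 q [-0.727  0.865  0.826  1.819 -0.841  0.84  -0.98 ] p [0.5965 0.0626 0.0797] yang -85.98 xax [ 0.01  -0.004 -1.   ] F [ 32.5 -15.  -22.7] M [-3.006 -6.455  0.673] w 0.011800215621367972
```

Call:
{"name": "play_rows", "arguments": {"deltas": [[2, -1, -1, 0, 0, 0, 0], [1.5, -1, 0, 0, 0, 0, 0], [0, 0, 0, 0, 0, 0, 0], [0, 0, 0, 0, 0, 0, 0]]}}

```text
clock: 16.95
position: [0.5968, 0.0625, 0.0795]
tool_rot: [-3.065, 1.567, 0.148]
force: [-0.3, -3.9, 18.3]
grip_width: 0.0122
```

```bash
python3 -c "
from h import *
avg(3)"
```

```text
F [-0.23 -3.84 17.67] M [-0.676  0.259  0.479] sd [0.049 0.029 0.034] Mz axis 0.458 j7 [-0.66 -0.63 -0.61] w 0.0122
t 17.1 q [-0.721  0.867  0.824  1.813 -0.84   0.85  -0.978] p [0.5968 0.0625 0.0794] yang -85.92 xax [ 0.004  0.001 -1.   ] F [ 0.2 -3.5 17.8] M [-0.613  0.236  0.525] w 0.012080744779649178
```

The paused torque is 0.46–0.48 N m with almost no side load, above the 0.25 needed, and the stop hasn't moved. I'll let go and raise the arm.

Call:
{"name": "play_rows", "arguments": {"deltas": [[0, 0, 0, 0, 0, 0, 30], [0, 0, 0, 0, 0, 0, 60], [0, 0, 0, 0, 0, 0, 75], [0, 0, 15, 0, 0, 0, 75], [0, 0, 30, 0, 0, 0, 75], [0, 0, 40, 0, 0, 0, 75], [0, 0, 40, 0, 0, 0, 75], [0, 0, 30, 0, 0, 0, 75]]}}

```text
clock: 18.1
position: [0.5955, 0.0624, 0.235]
tool_rot: [-3.039, 1.569, 0.175]
force: [0.5, 0.1, 0.1]
grip_width: 0.0748
```

Call:
{"name": "play_rows", "arguments": {"deltas": [[-30, 0, 20, 0, 0, 5, 75], [-40, 0, 0, 0, 0, 5, 75], [-40, 0, 0, 0, 0, 5, 75], [-20, 30, 0, 0, 0, 5, 75], [0, 40, 0, 0, 0, 5, 75], [0, 50, 0, 0, 0, 5, 75], [0, 50, 0, 0, 0, 5, 75], [0, 50, 0, 0, 0, 5, 75]]}}

```text
clock: 19.1
position: [0.4653, 0.2842, 0.2534]
tool_rot: [-3.007, 1.57, 0.907]
force: [0.3, 0.0, 0.1]
grip_width: 0.0754
```

```bash
python3 -c "
from h import *
st()
a=snap('top','top6.png')[185:260,190:425];b=snap('side','side6.png')[190:290,290:420]
cv2.imwrite('pics/c6.png',np.vstack([cv2.resize(a,(799,255),interpolation=cv2.INTER_CUBIC),cv2.resize(b,(799,615),interpolation=cv2.INTER_CUBIC)[120:460]]))"
```

```text
t 19.1 q [-1.297  0.528  0.931  1.818 -0.487  1.042 -0.975] p [0.4653 0.2842 0.2534] yang -45.74 xax [ 0.001  0.001 -1.   ] F [0.3 0.  0.1] M [ 0.019 -0.022 -0.011] w 0.07540999530237581
```

View pics/c6.png

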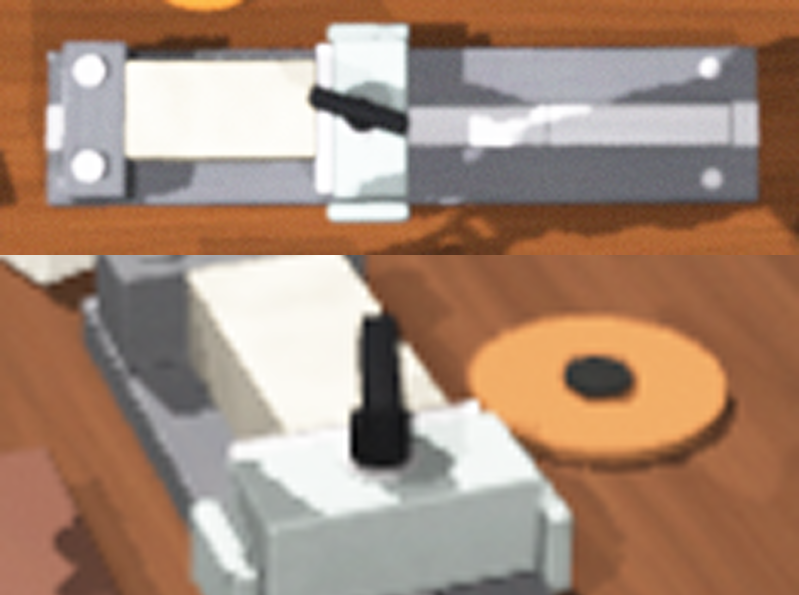

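The blank sits flush (crop x≈126 against the end block) and the stop is against it (x≈317). However, the knob bar was at about 4° under the gripper and now lies along the bed, so it turned back when released. I'll measure its angle, re-grip it and feel for the remaining torque.

```bash
cat >> h.py <<'E'
def bar(f,u0,u1,v0,v1):
    g=cv2.imread("pics/"+f).max(2); m=np.zeros_like(g); m[v0:v1,u0:u1]=(g[v0:v1,u0:u1]<55)*255
    n,l,s,ce=cv2.connectedComponentsWithStats(m); i=1+s[1:,4].argmax(); pts=np.argwhere(l==i)[:,::-1]
    q=np.array([onz("top",*p,.102)[:2] for p in pts]); V=np.linalg.svd(q-q.mean(0),full_matrices=False)[2]
    print("bar",q.mean(0).round(4),"ang",np.degrees(np.arctan2(V[0][1],V[0][0])).round(1),s[i])
E
python3 -c "
from h import *
bar('top6.png',275,315,200,235)
p=lambda x,y:(190+x/3.4,185+y/3.4)
for x,y,z in [(128,40,.06),(127,190,.06),(125,100,.06),(317,60,.06),(408,30,.061)]: print(onz('top',*p(x,y),z).round(4))"
```

```text
bar [0.5897 0.0604] ang -108.6 [282 211  27  13 136]
[0.6404 0.2089 0.06  ]
[0.5456 0.2082 0.06  ]
[0.6023 0.2103 0.06  ]
[0.6273 0.0898 0.06  ]
[0.646  0.0326 0.061 ]
```

Call:
{"name": "play_rows", "arguments": {"deltas": [[0, -50, 0, 0, 0, 5, 75], [0, -50, 0, 0, 0, 5, 75], [0, -50, 0, 0, 0, 5, 75], [20, -40, 0, 0, 0, 5, 75], [40, -34, 0, 0, 0, 5, 75], [40, 0, -30, 0, 0, 4, 75], [26, 0, -40, 0, 0, 0, 75], [0, 0, -40, 0, 0, 0, 75]]}}

```text
clock: 20.2
position: [0.5928, 0.0577, 0.1417]
tool_rot: [1.412, 1.569, -0.455]
force: [0.3, 0.0, -0.1]
grip_width: 0.0753
```

```bash
python3 -c "
from h import *
st()"
```

```text
t 20.2 q [-0.631  0.686  0.659  1.785 -0.538  0.856 -0.015] p [0.5928 0.0577 0.1417] yang -16.95 xax [ 0.001 -0.001 -1.   ] F [ 0.3  0.  -0.1] M [ 0.067 -0.008 -0.045] w 0.07533276090798803
```

Call:
{"name": "play_rows", "arguments": {"deltas": [[-1.5, 2.5, -30, 0, 0, -1.6, 75], [0, 0, -30, 0, 0, 0, 60], [0, 0, -3, 0, 0, 0, 30], [0, 0, 0, 0, 0, 0, 0], [0, 0, 0, 0, 0, 0, 0], [0, 0, 0, 0, 0, 0, 0], [0, 0, 0, 0, 0, 0, 0]], "grip_force": 80}}

```text
clock: 21.08
position: [0.5929, 0.0604, 0.0814]
tool_rot: [1.745, 1.564, -0.148]
force: [15.3, -4.2, -6.3]
grip_width: 0.0123
```

```bash
python3 -c "
from h import *
avg(3)"
```

```text
F [14.79 -4.87 -6.74] M [-0.955 -2.916  0.272] sd [0.033 0.012 0.009] Mz axis 0.264 j7 [-0.28 -0.28 -0.28] w 0.0122
t 21.225 q [-0.597  0.764  0.598  1.82  -0.61   0.742  0.01 ] p [0.5929 0.0604 0.0814] yang -18.48 xax [ 0.007 -0.001 -1.   ] F [15.2 -4.9 -6.6] M [-0.938 -2.926  0.272] w 0.012047260581742826
```

Call:
{"name": "play_rows", "arguments": {"deltas": [[0, 1.5, 0, 0, 0, -4, 0], [0, 1, 0, 0, 0, -4, 0], [0, 0, 0, 0, 0, -4, 0], [0, 0, 0, 0, 0, 0, 0], [0, 0, 0, 0, 0, 0, 0]]}}

```text
clock: 21.85
position: [0.5926, 0.0607, 0.0815]
tool_rot: [1.603, 1.563, -0.501]
force: [12.9, -15.3, -4.9]
grip_width: 0.0123
```

```bash
python3 -c "
from h import *
avg(3)"
```

```text
F [ 12.51 -15.69  -4.36] M [-3.225 -2.4    0.397] sd [0.006 0.033 0.029] Mz axis 0.371 j7 [-0.35 -0.33 -0.32] w 0.0124
t 22.0 q [-0.633  0.783  0.654  1.822 -0.664  0.762 -0.156] p [0.5926 0.0607 0.0815] yang -30.57 xax [ 0.007 -0.003 -1.   ] F [ 12.5 -15.3  -4.9] M [-3.23  -2.442  0.357] w 0.012337071403271537
```

Call:
{"name": "play_rows", "arguments": {"deltas": [[2, 0, 0, 0, 0, 0, 0], [0, -1, 0, 0, 0, 0, 0], [0, 0, 0, 0, 0, 0, 10], [0, 0, 0, 0, 0, 0, 20], [0, 0, 0, 0, 0, 0, 50], [0, 0, 0, 0, 0, 0, 75], [0, 0, 30, 0, 0, 0, 75], [0, 0, 40, 0, 0, 0, 75]]}}

```text
clock: 23.0
position: [0.5913, 0.0627, 0.1497]
tool_rot: [-0.77, 1.569, -2.873]
force: [-0.9, 0.2, 0.1]
grip_width: 0.0752
```

Call:
{"name": "play_rows", "arguments": {"deltas": [[0, 0, 40, 0, 0, 0, 75], [-50, 0, 20, 0, 0, 0, 75], [-50, 40, 0, 0, 0, 0, 75], [-30, 60, 0, 0, 0, 0, 75], [0, 60, 0, 0, 0, 0, 75], [0, 60, 0, 0, 0, 0, 75]]}}

```text
clock: 23.75
position: [0.4645, 0.28, 0.2098]
tool_rot: [-2.81, 1.57, 1.372]
force: [1.5, 0.0, -0.4]
grip_width: 0.0751
```

```bash
python3 -c "
from h import *
st()
snap('top','top7.png')
bar('top7.png',275,315,200,235)"
```

```text
t 23.75 q [-1.24   0.56   0.851  1.872 -0.516  0.945 -0.682] p [0.4645 0.28   0.2098] yang -30.43 xax [ 0.     0.001 -1.   ] F [ 1.5  0.  -0.4] M [-0.026 -0.074 -0.007] w 0.07507774973071965
bar [0.59   0.0611] ang -101.3 [282 213  28  10 132]
```

Call:
{"name": "play_rows", "arguments": {"deltas": [[0, 0, 10, 0, 0, 0, 75], [0, 0, 0, 0, 0, 0, 75], [0, 0, 0, 0, 0, 0, 75], [0, 0, 0, 0, 0, 0, 75], [0, 0, 0, 0, 0, 0, 75], [0, 0, 0, 0, 0, 0, 75]]}}

```text
clock: 24.55
position: [0.4651, 0.2775, 0.2193]
tool_rot: [-0.972, 1.571, -3.075]
force: [0.1, -0.1, 0.7]
grip_width: 0.075
```

```bash
python3 -c "
from h import *
im=snap('top','top8.png')
bar('top8.png',275,315,200,235); bar('top6.png',275,315,200,235)
cv2.imwrite('pics/c8.png',cv2.resize(im[195:250,190:330],None,fx=5.5,fy=5.5,interpolation=cv2.INTER_CUBIC))"
```

```text
bar [0.5898 0.0605] ang -101.7 [282 213  28  10 138]
bar [0.5897 0.0604] ang -108.6 [282 211  27  13 136]
```

View pics/c8.png

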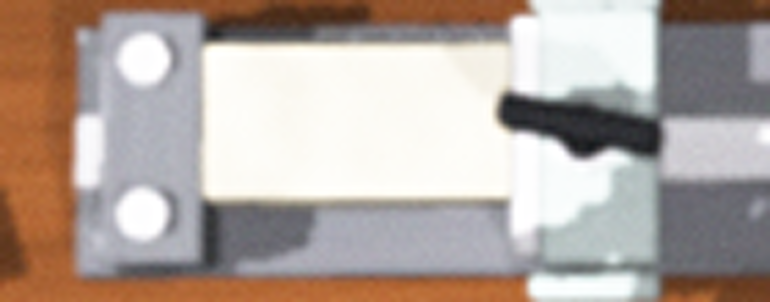

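The bar is stable at −101.7° and the blank and stop are flush (crop x≈203 and x≈511). The over-tightened knob unwinds when let go. I'll re-grip it, tighten, then back off by hand until the felt torque is about zero, so that it stays put on release.

Call:
{"name": "play_rows", "arguments": {"deltas": [[0, -50, 0, 0, 0, 4, 75], [0, -50, 0, 0, 0, 4, 75], [0, -50, 0, 0, 0, 4, 75], [20, -40, 0, 0, 0, 4, 75], [40, -27, 0, 0, 0, 2.8, 75], [40, 0, -30, 0, 0, 0, 75], [26, 0, -40, 0, 0, 0, 75], [0, 0, -10, 0, 0, 0, 75]]}}

```text
clock: 25.6
position: [0.591, 0.06, 0.1367]
tool_rot: [-0.899, 1.568, -2.674]
force: [-0.6, -1.1, -0.1]
grip_width: 0.075
```

```bash
python3 -c "
from h import *
st()"
```

```text
t 25.6 q [-0.634  0.693  0.657  1.789 -0.544  0.852  0.077] p [0.591  0.06   0.1367] yang -11.7 xax [-0.003 -0.001 -1.   ] F [-0.6 -1.1 -0.1] M [0.017 0.007 0.04 ] w 0.07497848325873081
```

Call:
{"name": "play_rows", "arguments": {"deltas": [[0, 0, -30, 0, 0, 0, 75], [0, 0, -28, 0, 0, 0, 50], [0, 0, 0, 0, 0, 0, 30], [0, 0, 0, 0, 0, 0, 0], [0, 0, 0, 0, 0, 0, 0], [0, 0, 0, 0, 0, 0, 0], [0, 0, 0, 0, 0, 0, 0]], "grip_force": 80}}

```text
clock: 26.48
position: [0.5932, 0.0603, 0.0833]
tool_rot: [1.711, 1.566, -0.064]
force: [8.0, -1.6, -1.7]
grip_width: 0.012
```

```bash
python3 -c "
from h import *
avg(3)"
```

```text
F [ 8.55 -2.82 -0.55] M [-0.481 -1.539  0.27 ] sd [0.012 0.021 0.03 ] Mz axis 0.266 j7 [-0.28 -0.28 -0.28] w 0.0121
t 26.625 q [-0.595  0.761  0.596  1.817 -0.604  0.747  0.124] p [0.5932 0.0603 0.0833] yang -11.65 xax [ 0.005 -0.    -1.   ] F [ 8.7 -3.6 -0.5] M [-0.497 -1.537  0.242] w 0.012043691720945479
```

Call:
{"name": "play_rows", "arguments": {"deltas": [[0, 1, 0, 0, 0, -5, 0], [0, 1, 0, 0, 0, -5, 0], [0, 1, 0, 0, 0, -5, 0], [0, 0, 0, 0, 0, -5, 0], [0, 0, 0, 0, 0, -5, 0], [0, 0, 0, 0, 0, -5, 0], [0, 0, 0, 0, 0, 0, 0]]}}

```text
clock: 27.5
position: [0.5925, 0.0609, 0.0835]
tool_rot: [1.646, 1.566, -0.655]
force: [1.8, -15.5, 7.0]
grip_width: 0.012
```

```bash
python3 -c "
from h import *
avg(3)"
```

```text
F [  1.72 -14.54   6.45] M [-3.019 -0.326  0.443] sd [0.015 0.012 0.028] Mz axis 0.424 j7 [-0.74 -0.49 -0.42] w 0.0122
t 27.65 q [-0.676  0.812  0.732  1.821 -0.737  0.8   -0.289] p [0.5924 0.0609 0.0835] yang -41.74 xax [ 0.004 -0.003 -1.   ] F [  2.  -14.6   6.2] M [-3.015 -0.34   0.404] w 0.012191678768227934
```

Call:
{"name": "play_rows", "arguments": {"deltas": [[0, 0, 0, 0, 0, 3, 0], [0, 0, 0, 0, 0, 3, 0], [0, 0, 0, 0, 0, 0, 0]]}}

```text
clock: 28.02
position: [0.5925, 0.0608, 0.0835]
tool_rot: [1.605, 1.566, -0.589]
force: [3.8, -15.5, 4.4]
grip_width: 0.0123
```

```bash
python3 -c "
from h import *
avg(3)"
```

```text
F [  3.51 -15.71   4.34] M [-3.134 -0.523  0.381] sd [0.009 0.031 0.036] Mz axis 0.358 j7 [-0.2  -0.34 -0.37] w 0.0124
t 28.175 q [-0.661  0.801  0.706  1.821 -0.711  0.788 -0.206] p [0.5926 0.0608 0.0835] yang -35.76 xax [ 0.004 -0.003 -1.   ] F [  3.7 -15.7   4.8] M [-3.144 -0.557  0.419] w 0.012501022297376766
```

Call:
{"name": "play_rows", "arguments": {"deltas": [[0, 0, 0, 0, 0, 3, 0], [0, 0, 0, 0, 0, 3, 0], [0, 0, 0, 0, 0, 0, 0], [0, 0, 0, 0, 0, 0, 0]]}}

```text
clock: 28.68
position: [0.5927, 0.0607, 0.0834]
tool_rot: [1.49, 1.565, -0.6]
force: [4.4, -15.8, 1.5]
grip_width: 0.012
```

```bash
python3 -c "
from h import *
avg(2)"
```

```text
F [  4.65 -15.82   2.87] M [-3.238 -0.81   0.335] sd [0.002 0.011 0.007] Mz axis 0.309 j7 [-0.34 -0.34] w 0.0123
t 28.775 q [-0.647  0.791  0.68   1.82  -0.685  0.777 -0.124] p [0.5927 0.0607 0.0834] yang -29.76 xax [ 0.005 -0.003 -1.   ] F [  4.2 -15.9   2.5] M [-3.241 -0.799  0.342] w 0.012460264213574677
```

Call:
{"name": "play_rows", "arguments": {"deltas": [[0, 0, 0, 0, 0, 3, 0], [0, 0, 0, 0, 0, 3, 0], [0, 0, 0, 0, 0, 0, 0], [0, 0, 0, 0, 0, 0, 0]]}}

```text
clock: 29.28
position: [0.5928, 0.0606, 0.0834]
tool_rot: [1.385, 1.565, -0.601]
force: [6.3, -15.4, 0.8]
grip_width: 0.0122
```

```bash
python3 -c "
from h import *
avg(2)"
```

```text
F [  6.99 -16.09   1.1 ] M [-3.364 -1.15   0.537] sd [0.011 0.002 0.008] Mz axis 0.51 j7 [-0.57 -0.57] w 0.0122
t 29.375 q [-0.631  0.781  0.653  1.819 -0.658  0.767 -0.042] p [0.5928 0.0606 0.0834] yang -23.75 xax [ 0.005 -0.003 -1.   ] F [  7.3 -15.9   0.7] M [-3.353 -1.152  0.529] w 0.012289709052713715
```

Call:
{"name": "play_rows", "arguments": {"deltas": [[1, -1, 0, 0, 0, 0, 0], [0.5, -1, 0, 0, 0, 0, 0], [0, 0, 0, 0, 0, 0, 0], [0, 0, 0, 0, 0, 0, 0]], "grip_force": 30}}

```text
clock: 29.88
position: [0.593, 0.0605, 0.0833]
tool_rot: [1.617, 1.569, -0.367]
force: [-4.7, -6.6, 10.7]
grip_width: 0.0123
```

```bash
python3 -c "
from h import *
avg(2)"
```

```text
F [-4.77 -6.91 11.39] M [-1.38   1.079  0.515] sd [0.018 0.012 0.019] Mz axis 0.503 j7 [-0.48 -0.48] w 0.0124
t 29.975 q [-0.628  0.782  0.651  1.816 -0.658  0.771 -0.04 ] p [0.593  0.0605 0.0833] yang -23.68 xax [ 0.002 -0.001 -1.   ] F [-5.2 -6.8 11. ] M [-1.362  1.067  0.535] w 0.012558167544629012
```

Call:
{"name": "play_rows", "arguments": {"deltas": [[0, 0, 0, 0, 0, 0, 0], [0, 0, 0, 0, 0, 0, 0]], "grip_force": 20}}

```text
clock: 30.22
position: [0.593, 0.0605, 0.0833]
tool_rot: [1.62, 1.569, -0.364]
force: [-4.7, -7.2, 11.1]
grip_width: 0.0122
```

```bash
python3 -c "
from h import *
avg(2)"
```

```text
F [-3.92 -6.87 11.43] M [-1.375  1.094  0.494] sd [0.021 0.02  0.003] Mz axis 0.482 j7 [-0.48 -0.48] w 0.0122
t 30.325 q [-0.628  0.782  0.651  1.816 -0.658  0.771 -0.04 ] p [0.593  0.0605 0.0833] yang -23.68 xax [ 0.002 -0.001 -1.   ] F [-4.2 -7.3 11.8] M [-1.354  1.114  0.497] w 0.012356613406204111
```

Call:
{"name": "play_rows", "arguments": {"deltas": [[0, 0, 0, 0, 0, 0, 13], [0, 0, 0, 0, 0, 0, 14]]}}

```text
clock: 30.58
position: [0.5931, 0.0605, 0.0831]
tool_rot: [1.575, 1.569, -0.409]
force: [-2.2, -6.5, 4.9]
grip_width: 0.014
```

```bash
python3 -c "
from h import *
avg(2)"
```

```text
F [-2.16 -6.75  5.27] M [-1.321  0.368  0.334] sd [0.032 0.004 0.022] Mz axis 0.322 j7 [-0.33 -0.33] w 0.0137
t 30.675 q [-0.628  0.782  0.651  1.816 -0.658  0.771 -0.04 ] p [0.5931 0.0606 0.083 ] yang -23.68 xax [ 0.002 -0.001 -1.   ] F [-2.  -7.   5.4] M [-1.289  0.363  0.312] w 0.013811595493747773
```

Call:
{"name": "play_rows", "arguments": {"deltas": [[0, 0, 0, 0, 0, 0, 15], [0, 0, 0, 0, 0, 0, 16]]}}

```text
clock: 30.92
position: [0.5934, 0.0611, 0.0828]
tool_rot: [1.892, 1.568, -0.092]
force: [0.7, -4.2, 8.0]
grip_width: 0.0159
```

```bash
python3 -c "
from h import *
avg(2)"
```

```text
F [ 0.29 -4.8   8.45] M [-1.036 -0.044  0.162] sd [0.049 0.011 0.012] Mz axis 0.151 j7 [-0.2  -0.19] w 0.0161
t 31.025 q [-0.628  0.783  0.65   1.815 -0.659  0.77  -0.04 ] p [0.5934 0.0611 0.0827] yang -23.68 xax [ 0.002 -0.    -1.   ] F [ 0.4 -5.   8.7] M [-0.987 -0.034  0.173] w 0.016171917905419397
```

Call:
{"name": "play_rows", "arguments": {"deltas": [[0, 0, 0, 0, 0, 0, 18], [0, 0, 0, 0, 0, 0, 20]]}}

```text
clock: 31.28
position: [0.5928, 0.062, 0.0817]
tool_rot: [2.672, 1.57, 0.688]
force: [2.6, -0.7, 2.4]
grip_width: 0.0201
```

```bash
python3 -c "
from h import *
avg(2)"
```

```text
F [ 2.83 -0.14  2.34] M [ 0.017 -0.672  0.021] sd [0.032 0.039 0.   ] Mz axis 0.016 j7 [-0.05 -0.05] w 0.0198
t 31.375 q [-0.628  0.784  0.649  1.816 -0.66   0.77  -0.04 ] p [0.5929 0.062  0.0816] yang -23.64 xax [ 0.001  0.    -1.   ] F [ 2.8 -0.4  2.2] M [ 0.048 -0.71   0.02 ] w 0.019987935015632483
```

Call:
{"name": "play_rows", "arguments": {"deltas": [[0, 0, 0, 0, 0, 0, 40], [0, 0, 0, 0, 0, 0, 75], [0, 0, 0, 0, 0, 0, 75], [0, 0, 35, 0, 0, 0, 75], [0, 0, 40, 0, 0, 0, 75], [-30, 0, 40, 0, 0, 0, 75], [-50, 40, 20, 0, 0, 0, 75], [-40, 60, 0, 0, 0, 0, 75]]}}

```text
clock: 32.38
position: [0.4803, 0.151, 0.2161]
tool_rot: [2.922, 1.569, 0.936]
force: [1.5, 2.0, 0.1]
grip_width: 0.075
```

Call:
{"name": "play_rows", "arguments": {"deltas": [[0, 60, 0, 0, 0, 0, 75], [0, 57, 0, 0, 0, 0, 75]]}}

```text
clock: 32.62
position: [0.4806, 0.2703, 0.2153]
tool_rot: [-2.758, 1.57, 1.542]
force: [1.0, -1.2, -0.2]
grip_width: 0.0753
```

```bash
python3 -c "
from h import *
st()
im=snap('top','top9.png')
bar('top9.png',275,315,200,235)
bar('top1.png',362,402,195,245)"
```

```text
t 32.625 q [-1.199  0.565  0.845  1.843 -0.51   0.965 -0.542] p [0.4806 0.2703 0.2153] yang -23.62 xax [ 0.     0.001 -1.   ] F [ 1.  -1.2 -0.2] M [-0.029 -0.065  0.06 ] w 0.07532529360790112
bar [0.5896 0.0605] ang -100.8 [282 213  28  10 159]
bar [ 0.5913 -0.1151] ang 136.3 [371 206  23  23 137]
```

Call:
{"name": "play_rows", "arguments": {"deltas": [[0, -50, 0, 0, 0, 4, 75], [0, -50, 0, 0, 0, 4, 75], [0, -50, 0, 0, 0, 4, 75], [20, -40, 0, 0, 0, 0.8, 75], [50, -20, 0, 0, 0, 0, 75], [41, 0, -35, 0, 0, 0, 75], [0, 0, -40, 0, 0, 0, 75], [0, 0, -30, 0, 0, 0, 75]]}}

```text
clock: 33.67
position: [0.5919, 0.0574, 0.108]
tool_rot: [-1.024, 1.569, -2.785]
force: [-0.0, 0.3, 1.0]
grip_width: 0.075
```

Call:
{"name": "play_rows", "arguments": {"deltas": [[0, 0, -29, 0, 0, 0, 50], [0, 0, 0, 0, 0, 0, 20], [0, 0, 0, 0, 0, 0, 0], [0, 0, 0, 0, 0, 0, 0], [0, 0, 0, 0, 0, 0, 0]], "grip_force": 30}}

```text
clock: 34.3
position: [0.593, 0.0578, 0.0822]
tool_rot: [1.9, 1.569, 0.14]
force: [-1.8, -1.5, 8.2]
grip_width: 0.0138
```

```bash
python3 -c "
from h import *
avg(2)"
```

```text
F [-1.15 -1.4   8.39] M [-0.318  0.255  0.273] sd [0.008 0.018 0.029] Mz axis 0.268 j7 [-0.31 -0.31] w 0.0135
t 34.4 q [-0.599  0.769  0.611  1.816 -0.621  0.755  0.157] p [0.593  0.0578 0.0822] yang -10.85 xax [ 0.002  0.    -1.   ] F [-1.6 -1.3  8.7] M [-0.31   0.272  0.244] w 0.013306790049241067
```

Call:
{"name": "play_rows", "arguments": {"deltas": [[0, -1, 0, 0, 0, 0, 0], [0, -1, 0, 0, 0, 0, 0], [0, 0, 0, 0, 0, 0, 0]]}}

```text
clock: 34.78
position: [0.593, 0.0571, 0.0822]
tool_rot: [2.609, 1.568, 0.85]
force: [-1.2, 4.7, 9.0]
grip_width: 0.0135
```

```bash
python3 -c "
from h import *
avg(2)"
```

```text
F [-0.93  4.44  8.89] M [1.216 0.282 0.269] sd [0.008 0.038 0.061] Mz axis 0.274 j7 [-0.28 -0.29] w 0.0134
t 34.875 q [-0.596  0.768  0.609  1.816 -0.621  0.755  0.16 ] p [0.593  0.0572 0.0822] yang -10.8 xax [ 0.002  0.002 -1.   ] F [-1.   4.9  9.2] M [1.224 0.243 0.208] w 0.013289033928166522
```

Call:
{"name": "play_rows", "arguments": {"deltas": [[0, -1, 0, 0, 0, 0, 0], [0, -1, 0, 0, 0, 0, 0], [0, 0, 0, 0, 0, 0, 0]]}}

```text
clock: 35.25
position: [0.593, 0.0563, 0.0821]
tool_rot: [2.908, 1.567, 1.15]
force: [0.1, 9.9, 9.0]
grip_width: 0.0134
```

Call:
{"name": "play_rows", "arguments": {"deltas": [[0, 2, 0, 0, 0, 0, 0], [0, 2, 0, 0, 0, 0, 0], [0, 2, 0, 0, 0, 0, 0], [0, 1, 0, 0, 0, -3, 0], [0, 0, 0, 0, 0, -3, 0], [0, 0, 0, 0, 0, -3, 0], [0, 0, 0, 0, 0, 0, 0]], "grip_force": 60}}

```text
clock: 36.12
position: [0.5924, 0.058, 0.0823]
tool_rot: [0.672, 1.568, -1.248]
force: [-6.7, -14.0, 15.0]
grip_width: 0.0124
```

```bash
python3 -c "
from h import *
avg(2)"
```

```text
F [ -6.9  -14.96  14.56] M [-3.307  1.338  0.368] sd [0.02  0.018 0.014] Mz axis 0.334 j7 [-0.54 -0.4 ] w 0.0126
t 36.225 q [-0.627  0.784  0.654  1.818 -0.66   0.77   0.03 ] p [0.5924 0.058  0.0823] yang -19.96 xax [ 0.001 -0.003 -1.   ] F [ -6.5 -14.8  14.4] M [-3.287  1.319  0.354] w 0.012545012908793056
```

Call:
{"name": "play_rows", "arguments": {"deltas": [[0, -2, 0, 0, 0, 0, 0], [-1, -2, 0, 0, 0, 0, 0], [0, 0, 0, 0, 0, 0, 13], [0, 0, 0, 0, 0, 0, 15], [0, 0, 0, 0, 0, 0, 18], [0, 0, 0, 0, 0, 0, 24], [0, 0, 0, 0, 0, 0, 50], [0, 0, 0, 0, 0, 0, 75]]}}

```text
clock: 37.22
position: [0.5911, 0.0569, 0.0808]
tool_rot: [-1.082, 1.57, -2.999]
force: [-0.2, -0.5, -0.3]
grip_width: 0.0592
```

Call:
{"name": "play_rows", "arguments": {"deltas": [[0, 0, 5, 0, 0, 0, 75], [0, 0, 35, 0, 0, 0, 75], [0, 0, 40, 0, 0, 0, 75], [-30, 0, 40, 0, 0, 0, 75], [-50, 40, 20, 0, 0, 0, 75], [-40, 60, 0, 0, 0, 0, 75], [0, 60, 0, 0, 0, 0, 75], [0, 57, 0, 0, 0, 0, 75]]}}

```text
clock: 38.22
position: [0.4794, 0.2655, 0.2203]
tool_rot: [-3.06, 1.569, 1.307]
force: [0.3, -0.1, 0.7]
grip_width: 0.0748
```

```bash
python3 -c "
from h import *
st()
im=snap('top','top10.png'); b=snap('side','side10.png')
bar('top10.png',275,315,200,235)
# profile edges along bed at a row crossing blank, compare to top8/top6
for f in ('top6','top8','top9','top10'):
    g=cv2.cvtColor(cv2.imread('pics/'+f+'.png'),cv2.COLOR_BGR2GRAY).astype(int)
    print(f,'end',g[224:230,222:232].mean(0).round().astype(int),'jaw',g[224:230,278:292].mean(0).round().astype(int),'back',g[234:242,305:315].mean(0).round().astype(int))
cv2.imwrite('pics/c10.png',np.vstack([cv2.resize(im[195:250,190:330],(770,302),interpolation=cv2.INTER_CUBIC),cv2.resize(b[195:295,280:460],(770,428),interpolation=cv2.INTER_CUBIC)[:295]]))"
```

```text
t 38.225 q [-1.202  0.554  0.854  1.847 -0.503  0.971 -0.473] p [0.4794 0.2655 0.2203] yang -19.82 xax [ 0.     0.001 -1.   ] F [ 0.3 -0.1  0.7] M [-0.025 -0.049 -0.027] w 0.0747515472352805
bar [0.5895 0.0596] ang -100.5 [282 213  28  10 154]
top6 end [179 177 175 172 193 239 252 252 251 251] jaw [252 252 252 252 244 243 253 254 253 246 239 249 251 251] back [208 206 204 194 154 114 106 107 109 107]
top8 end [179 178 176 174 194 239 252 251 251 250] jaw [252 252 252 252 248 247 253 254 254 251 246 250 251 251] back [191 192 190 178 142 109 105 108 108 107]
top9 end [182 180 177 175 197 241 252 252 251 251] jaw [252 252 253 252 248 246 252 253 252 246 234 238 237 230] back [196 194 192 180 145 110 108 109 110 109]
top10 end [181 180 180 176 196 241 252 252 251 251] jaw [252 252 253 253 246 245 253 254 254 244 230 239 240 233] back [227 215 208 195 155 112 106 109 110 108]
```

View pics/c10.png

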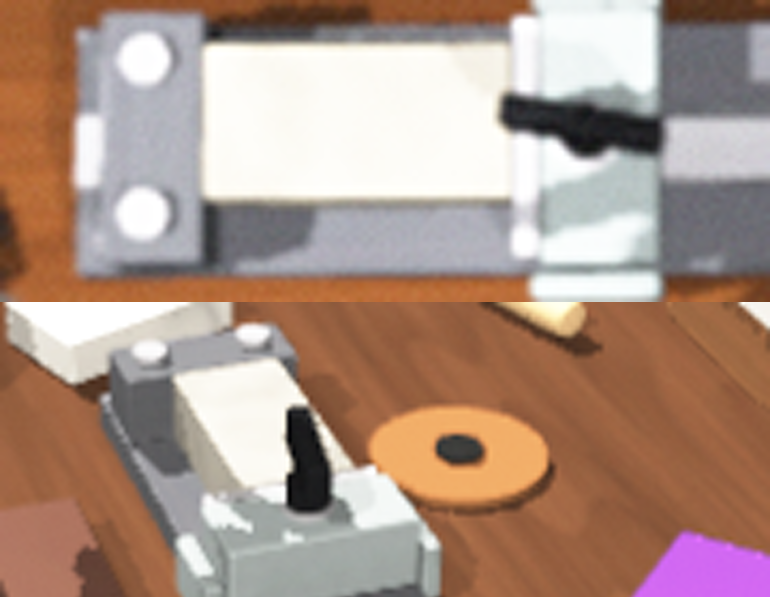

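```bash
python3 -c "
from h import *
workorder.job_done(); st()"
```

```text
the job is handed in; nothing more can be done
the job is handed in; nothing more can be done
```

The blank is clamped flat against the end block and the stop is locked, and I handed the job in at about 38 s of the 58 s. One doubt remains: how tight the knob stays once it is let go.

**What I did:** I gripped the knob, turned it about 81° anticlockwise and slid the stop about 175 mm. The blank met the end block at the predicted place, and I held it there with about 29 N. I then turned the knob clockwise until about 0.48 N m was still felt with hardly any side load, let go and drew the arm back.

**Last checks that passed:**
- **No play:** the last pictures show the blank square and flush at both ends. The stop did not visibly move across the last four pictures.
- **Locked:** a 10 N pull on the knob along the bed showed no sliding; a free stop gives way at about 3 N. The fingers shifted about 1.5 mm, probably slip along the bar.
- **Torque on re-gripping:** I felt about 0.27 N m, close to the 0.26 felt when I first gripped the tight knob and just above the 0.25 asked for.
- **Other things:** I never touched them on purpose. I checked only those near the bed, by eye, and saw none moved.

**What disagreed:**
- **The knob turned back on release:** each time I let go it came back anticlockwise, about 68° after the first over-tight turn and 10° to 20° after later ones. The last three times it rested near −101°, and over about 1 s in one of those rests it did not creep. That is about 137° clockwise from where I freed it, clearly more than the 81° of freeing.
- **Torque readings were uneven:** the felt torque jumped by about 0.2 N m between pauses. The torque left in the released knob could therefore be less than the 0.27 N m I read.

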